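# Bakery tasting stand: open the guard and present the tall jar

### The job

Swing the clear lid of the jam tasting stand up and back, gently, until it rests against its stop, and leave it open. Then take hold of the turntable by one of its little wooden posts and turn it steadily until the tall jar (the one with the ball on its cork lid) is at the front of the stand, in line with the front tongue, and finish while still gripping it so that it is held still. Leave the other things on the counter where they are.

Things in the scene. Friction and masses are not known exactly. Their poses are not given: they have to be found in the camera images.
- stand: Fixed wooden stand, yaw within 0.35 rad. Origin on the counter under the turntable's axis, z up. Its -x is the front, marked by a 50 mm wide tongue with a small dark ridge, reaching 160 mm from the axis. Base 230 (x) by 220 mm, 12 mm thick. A back board 100 mm high, 111 to 125 mm behind the axis (+x), carries the lid's hinge.
- carousel: Turntable: wooden disc 200 mm across, top 24 mm above the counter; origin on its vertical axis, 12 mm above the counter. Turns endlessly either way; stays where left (friction 0.05 N m). Carries four fixed white jars 45 mm across, 58 mm from the axis, 90 degrees apart: the tall one (top 98 mm above the counter) at its own -x, three short ones (64 mm). Posts: see post.
- tall_jar (a point): Foot of the tall jar (ball knob 24 mm across on its cork lid; the short ones have flat lids), on its axis, on the disc 24 mm above the counter; turns with the turntable.
- post (a point): Top of the post at the turntable's (-62, -62) mm. Four equal upright round wooden posts, 12 mm thick, tops 86 mm above the counter, stand between the jars, 88 mm from the axis, at 45, 135, 225 and 315 degrees about the turntable's z; 34 mm free to the nearest jars. Any may be gripped, near its top; it can turn between the fingers, so the gripper need not turn along.
- front_spot (a point): Fixed point of the stand where the tall jar's foot must end: straight in front of the turntable's axis (stand's -x), 58 mm from it, 24 mm above the counter.
- lid (a joint): Angle of the clear lid in rad: 0 level over the jars, grows as its front edge is swung up and back, 1.65 at its stop (just past upright). Starts between 0 and 0.3. Stiff friction hinge: stays at any angle; takes about 2.5 N at the bar.
- lid_hinge (a point): Point on the hinge line, in the middle; 110 mm behind the turntable's axis (stand's +x), 115 mm above the counter. The hinge line runs along the stand's y.
- lid_bar (a point): Middle of the handle: round steel bar 10 mm thick, 120 mm long along the stand's y, 205 mm from the hinge line in the lid's plane, on an arm at each end; 45 mm free between bar and panel. Pinch it from above across the stand's x with the fingers 35 to 40 mm open; it turns between the fingers. Panel clear, 200 mm wide, 5 mm thick, wooden rim.
- roll: Bystander, loose: round brown bread roll, 86 mm across, 52 mm high, left of the stand. Origin under its middle.
- loaf: Bystander, loose: dark domed loaf, 220 mm long, 100 mm high, left of the stand. Origin under its middle (of its length).
- ramekin: Bystander, loose: low white open cup, 72 mm across, 40 mm high, right of the stand's front. Origin under its middle.
- spare_jar: Bystander, loose: small white jar with flat cork lid, 45 mm across, 40 mm high, standing on the counter to the right of the stand. Origin under its middle.
- mill: Bystander, loose: turned dark wooden pepper mill, 54 mm across, 150 mm high, to the right and behind. Origin under its middle.
- spoon: Bystander, loose: small wooden spoon, 200 mm long, lying to the left of the stand's front. Origin under its middle (of its length).

How it is judged:
On the way:
1. the lid is open against its stop (value of joint lid above 1.5 rad), for 0.2 s.
At the end, for the whole second after the job is handed in: The lid is open (over 1.5 rad), the tall jar's foot is within 10 mm of the front spot, the turntable is still (under 0.1 rad/s) and the fingers are gripping it with more than 1 N (value of joint lid above 1.5 rad and horizontal distance between tall_jar and front_spot below 0.01 m and angular speed of carousel below 0.1 rad/s and contact force between the fingers and carousel above 1 N); the arm keeps its last pose, push and grip.
It fails at once if the lid is slammed: faster than 1.5 rad/s in the last part of its swing (value of joint lid above 1.3 rad and velocity of joint lid above 1.5 rad/s).
It fails at once if the turntable is turned while the lid is still down (value of joint lid below 1.2 rad and distance of tall_jar from where it was at the start of the episode above 0.03 m).
It fails at once if the turntable is flung round: faster than 3 rad/s (angular speed of carousel above 3 rad/s).
It fails at once if a bystander is pushed more than 30 mm (distance of any of roll, loaf, ramekin, spare_jar, mill, spoon from where it was at the start of the episode above 0.03 m).
It also fails if it takes over 67 s, if anything falls off the work surface, if the arm or the gripper's body presses on something with over 40 N, if the wrist force passes 120 N, or if a joint passes its speed limit or range.

### The arm

A 6-joint arm with a two-finger parallel gripper is mounted at the origin on the work surface. World frame = base frame: x ahead of the robot, y to its left, z up, the work surface at z = 0. Lengths are in m, angles in rad, forces in N, time in s.
With the tool pointing down it reaches from about 0.3 to 0.875 m from the base axis. Payload 6.4 kg.
Tool frame: the origin (TCP) lies where the fingers leave the gripper's body, on its centre line; the fingertips stand 73 mm ahead of it and the grasp point (between the pads) lies 54 mm ahead of it; z points along the fingers, y is the line along which they close (so a half turn about z gives the same grasp; the last joint's range is limited). The gripper opens to 85 mm and grips with 20 to 120 N. Pads are 22 mm wide; open, the fingers measure 114 mm over their backs; the gripper's body (76 mm by 85 mm) begins 54 mm behind the grasp point. The pads swing forward as they close: fully open they stand 13 mm farther back than shut.
Start: joints at [-1.48, 0.181, 1.607, -0, 1.354, -0.206], TCP at [0.168, -0.55, 0.304] pointing down, gripper open.
Joint ranges: [-2.99, 2.99], [-0.89, 2.07], [0.3, 2.58], [-1.14, 4.28], [0, 2.63], [-3.12, 3.12]. Speed limits (rad/s): [2.57, 2.57, 3.01, 3.14, 3.14, 3.14].

### API

Orientations are given as a unit quaternion [w, x, y, z].
In Python, from bench import ctrl gives the robot as it stands.
- The arm moves only by the tool carry_out, never from a script. Its argument "steps" is one flat list of numbers, 7 for each row, row after row: the shift along the tool's x, y, z in m, then the turn, a rotation vector about the tool's x, y, z in rad, then the opening, from 0 (shut) to 1 (fully open). In form: [dx, dy, dz, wx, wy, wz, claw, dx, dy, dz, wx, wy, wz, claw, ...]. A call has 1 to 20 rows; each row is the pose to reach, as a shift and turn from the pose commanded when the call began, along the tool's axes at that moment; what a row does not reach only later rows make up. A row lasts 1/10 s, in which the tool goes at most 50 mm and 8.59 degrees, less where a joint would pass 70% of its speed; a pose out of reach is approached as far as the arm can. A call with a gripper value outside its range is refused whole. The fingers move at their own pace and stop on an object; the grip force is fixed at half the most. Time passes only in rows, so rows that repeat a pose let the fingers close. It gives the time, the measured TCP pose, the force, the opening and the grip force at its end, in the units of the state.
- ctrl.get_obs(): the state, without advancing time (a new reading comes with each control period).
- ctrl.camera(name): name is "side" or "top" or "wrist"; returns the picture (420x560x3 uint8, red, green, blue); there is no depth.
- ctrl.camera_params(name): a dict with "vertical_fov" (degrees; the focal length in pixels is half the picture's height over the tangent of half this angle, whatever the lens; pixels are square), "cx", "cy" (the principal point, pixels), "k1" (the pictures are not rectified: a ray, as slopes to the right and down, at radius r is drawn at 1 + k1 r^2 times it, then the intrinsics apply), "cam_to_world" (4x4, takes a point from camera to world coordinates); the wrist camera has in their place "hand_eye" (4x4, takes a point from camera to tool coordinates, whose origin is the TCP and whose axes are the flange's). Camera axes: x right, y down, z forward; pixel columns grow to the right and rows downward; lengths in m; the calibration is good to about 2 mm. A picture is of the moment at which its call begins: read the wrist's pose just before it. camera_params takes no time and is no camera call.
- ctrl.hand_in(): hands the job in; it is judged then, once.
The state is a dict: "time_s": time; "q": joint angles; "dq": joint speeds; "joint_efforts": joint torques, N m; "eef_pos": TCP position; "eef_rot": TCP orientation; "wrist_force": force on the tool from outside, world axes, zero at the start; "torque": the same for the moment, N m; "opening": opening from 0.0 (shut) to 1.0 (fully open); "grasp_force": force on a finger pad.
Only numpy, scipy, OpenCV 4.12 (cv2) and the standard library are available. Lean on these libraries where they do the work, as an engineer would, in place of code of your own. Each camera call takes 0.05 s, during which the arm holds its last target. There are 200 camera calls.

## Working session

There is one attempt and no reset: what is moved stays moved. The work goes in short steps, Python scripts to look and compute and a tool call to move; the robot and the scene stay as the last step left them, time stands still between calls to the robot, and variables do not carry over. Pictures are saved under pics/ and viewed, at most 10 in all, crops included, and the job is handed in when it is done.

Besides the shell and the picture viewer there is one more tool, called after ">>>" as name(argument=value, ...) on one line, values as JSON. carry_out: Moves the arm, as the interface text tells. Its arguments: {"type":"object","properties":{"steps":{"type":"array"}},"required":["steps"]}

```bash
mkdir -p pics; cat > h.py <<'E'
import numpy as np, cv2
from bench import ctrl
def save(name,fn):
    im=ctrl.camera(name); cv2.imwrite('pics/'+fn,im[:,:,::-1]); return im
E
python3 - <<'E'
from h import *
for n in('top','side'):
    save(n,n+'0.png'); print({k:np.round(v,4).tolist() for k,v in ctrl.camera_params(n).items()})
print({k:np.round(v,4).tolist() for k,v in ctrl.camera_params('wrist').items()})
print({k:np.round(v,3).tolist() for k,v in ctrl.get_obs().items()})
E
```

```text
{'vertical_fov': 49.3498, 'cx': 276.1981, 'cy': 206.5407, 'k1': 0.026, 'cam_to_world': [[-0.0097, -0.9837, 0.1798, 0.3746], [-1.0, 0.0096, -0.0011, 0.03], [-0.0006, -0.1798, -0.9837, 1.0965], [0.0, 0.0, 0.0, 1.0]]}
{'vertical_fov': 53.2245, 'cx': 286.0592, 'cy': 212.738, 'k1': -0.1085, 'cam_to_world': [[-0.9977, -0.0404, 0.0544, 0.4983], [-0.0673, 0.683, -0.7273, 0.8267], [-0.0078, -0.7293, -0.6841, 0.8449], [0.0, 0.0, 0.0, 1.0]]}
{'vertical_fov': 69.3521, 'cx': 276.2562, 'cy': 209.8024, 'k1': -0.0188, 'hand_eye': [[-0.0001, -0.9625, -0.2715, 0.0697], [1.0, -0.0001, 0.0002, 0.0005], [-0.0002, -0.2715, 0.9625, -0.0709], [0.0, 0.0, 0.0, 1.0]]}
{'time_s': 0.1, 'q': [-1.48, 0.181, 1.608, 0.0, 1.354, -0.206], 'dq': [-0.0, -0.003, -0.001, -0.001, 0.0, -0.001], 'joint_efforts': [-0.0, -44.588, -35.224, -0.0, 0.004, -0.0], 'eef_pos': [0.168, -0.549, 0.303], 'eef_rot': [-0.001, 0.989, 0.148, 0.0], 'wrist_force': [0.216, -0.276, -0.669], 'torque': [0.025, -0.026, -0.042], 'grasp_force': 0.0, 'opening': 1.0}
```

View pics/top0.png

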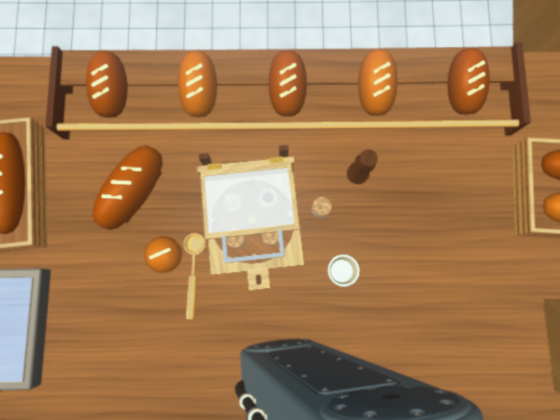

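View pics/side0.png

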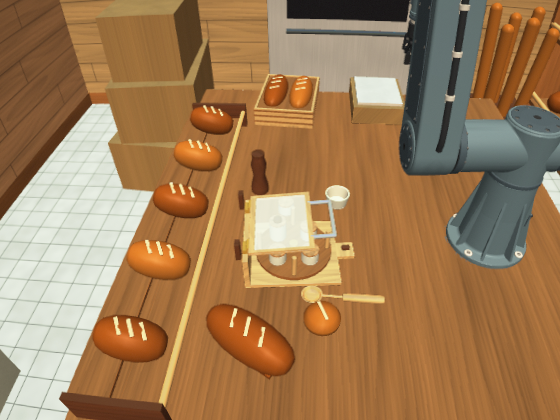

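The top view shows the stand around (250,215), with the bar at about (225–283, 258) and the tongue ridge near (259,280). The side view shows the bar at about (333,218). I'll enlarge both.

```bash
python3 - <<'E'
import cv2,numpy as np
a=cv2.imread('pics/top0.png')[145:295,190:310]; b=cv2.imread('pics/side0.png')[180:295,230:365]
cv2.imwrite('pics/ctop.png',cv2.resize(a,None,fx=4,fy=4,interpolation=cv2.INTER_CUBIC))
cv2.imwrite('pics/cside.png',cv2.resize(b,None,fx=5,fy=5,interpolation=cv2.INTER_CUBIC))
E
```

```text
(no output)
```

View pics/ctop.png

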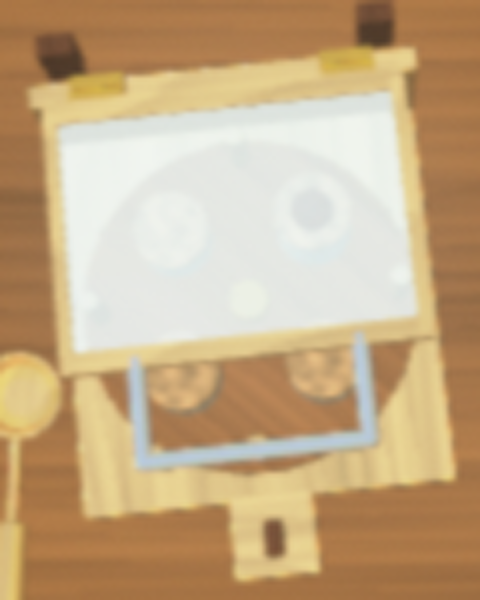

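View pics/cside.png

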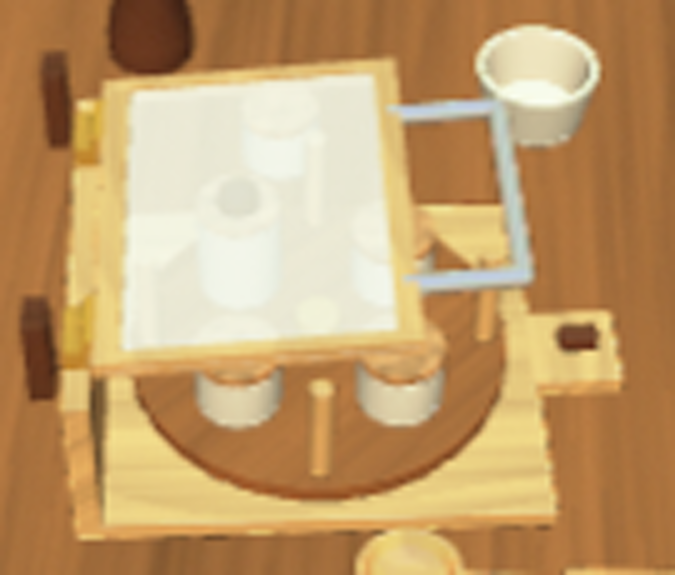

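Both crops are clear. In the top crop the bar runs from (140,463) to (375,438), the tongue end from (237,578) to (322,572), and the ball is at (312,208). In the side crop the bar runs from (492,108) to (525,275), the ball is at (238,198) and the near post top at (320,385). I'll fit the stand pose and both angles.

```bash
cat >> h.py <<'E'
def proj(P,name):
    p=ctrl.camera_params(name); T=np.linalg.inv(np.array(p['cam_to_world']))
    c=T[:3,:3]@np.array(P)+T[:3,3]; s=c[:2]/c[2]; s=s*(1+p['k1']*(s@s))
    f=210/np.tan(np.radians(p['vertical_fov'])/2); return s*f+[p['cx'],p['cy']]
def stand(v,P):
    c,s=np.cos(v[2]),np.sin(v[2]); return np.array([v[0]+c*P[0]-s*P[1],v[1]+s*P[0]+c*P[1],P[2]])
def bar(v,th,y,r=.205): return stand(v,[.11-r*np.cos(th),y,.115+r*np.sin(th)])
E
python3 - <<'E'
from h import *
from scipy.optimize import least_squares
T=lambda x,y:((x+.5)/4-.5+190,(y+.5)/4-.5+145)
S=lambda x,y:((x+.5)/5-.5+230,(y+.5)/5-.5+180)
def model(v):
    a=v[4]; ca=lambda r,ph,z: [r*np.cos(ph),r*np.sin(ph),z]
    return [('top',T(140,463),bar(v,v[3],.06)),('top',T(375,438),bar(v,v[3],-.06)),
     ('side',S(525,275),bar(v,v[3],.06)),('side',S(492,108),bar(v,v[3],-.06)),
     ('top',T(237,578),stand(v,[-.16,.025,.006])),('top',T(322,572),stand(v,[-.16,-.025,.006])),
     ('side',S(620,385),stand(v,[-.16,.025,.006])),('side',S(612,312),stand(v,[-.16,-.025,.012])),
     ('top',T(312,208),stand(v,ca(.058,np.pi+a,v[5]))),('side',S(238,198),stand(v,ca(.058,np.pi+a,v[5]))),
     ('top',T(85,517),stand(v,[v[6],.11,0])),('top',T(455,480),stand(v,[v[6],-.11,0])),('side',S(555,522),stand(v,[v[6],.11,0]))
     ,('side',S(320,385),stand(v,ca(.088,v[7],.086)))]
f=lambda v:np.concatenate([proj(P,n)-px for n,px,P in model(v)])
r=least_squares(f,[.6,0.03,.1,.1,2.5,.09,-.11,1.5],loss='soft_l1')
v=r.x;print(np.round(v,4));print(np.round(f(v).reshape(-1,2),1).tolist())
print('bar',bar(v,v[3],0),'post minus tall deg',np.degrees(v[7]-v[4]-np.pi)%360)
E
```

```text
[ 0.5372  0.0853  0.0967  0.0746  2.3362  0.0878 -0.1143  1.5526]
[[1.2, -0.1], [-0.8, 0.0], [-0.8, 0.1], [0.6, -0.2], [-0.0, 0.9], [-0.1, 0.1], [0.1, 0.5], [-0.7, -0.4], [0.1, 0.3], [-0.5, -0.1], [0.6, 0.5], [0.2, -0.2], [-0.4, 1.0], [0.0, 0.6]]
bar [0.44323667 0.07621313 0.13027499] post minus tall deg 135.10475594987096
```

```bash
cat >> h.py <<'E'
from scipy.spatial.transform import Rotation as Ro
V=np.array([.5372,.0853,.0967]); A0=2.3362
def rel(p,yaw):
    o=ctrl.get_obs(); q=np.array(o['eef_rot']); R0=Ro.from_quat(q[[1,2,3,0]])
    x=np.array([np.cos(yaw),np.sin(yaw),0]); z=np.array([0,0,-1.]); R=Ro.from_matrix(np.c_[x,np.cross(z,x),z])
    return np.round(np.r_[R0.inv().apply(np.array(p)-o['eef_pos']),(R0.inv()*R).as_rotvec()],4).tolist()
E
python3 - <<'E'
from h import *
b=bar(V,.0746,0); print(rel(b+[0,0,.054+.09],np.pi/2+V[2]))
E
```

```text
[0.446, -0.5178, 0.0298, -0.0011, -0.0014, -1.3707]
```

>>> carry_out(steps=[0.1,-0.116,0.007,0,0,-0.3,0.44,0.2,-0.232,0.013,0,0,-0.6,0.44,0.3,-0.348,0.02,0,0,-0.9,0.44,0.4,-0.464,0.027,0,0,-1.2,0.44,0.446,-0.518,0.03,0,0,-1.371,0.44,0.446,-0.518,0.03,0,0,-1.371,0.44,0.446,-0.518,0.03,0,0,-1.371,0.44,0.446,-0.518,0.03,0,0,-1.371,0.44,0.446,-0.518,0.03,0,0,-1.371,0.44,0.446,-0.518,0.03,0,0,-1.371,0.44,0.446,-0.518,0.03,0,0,-1.371,0.44,0.446,-0.518,0.03,0,0,-1.371,0.44,0.446,-0.518,0.03,0,0,-1.371,0.44,0.446,-0.518,0.03,0,0,-1.371,0.44,0.446,-0.518,0.03,0,0,-1.371,0.44,0.446,-0.518,0.03,0,0,-1.371,0.44,0.446,-0.518,0.03,0,0,-1.371,0.44,0.446,-0.518,0.03,0,0,-1.371,0.44,0.446,-0.518,0.03,0,0,-1.371,0.44,0.446,-0.518,0.03,0,0,-1.371,0.44])

```text
time_s: 2.1
eef_pos: [0.4432, 0.0751, 0.2741]
eef_rot: [0.0, 0.673, 0.74, 0.0]
wrist_force: [0.9, 0.4, 0.5]
opening: 0.437
grasp_force: 0.0
```

```bash
python3 - <<'E'
from h import *
b=bar(V,.0746,0); print(rel(b+[0,0,.054],np.pi/2+V[2]),ctrl.get_obs()['opening'])
save('wrist','w1.png')
p=ctrl.camera_params('wrist')
E
```

```text
[0.001, 0.0001, 0.0898, 0.0004, 0.0001, -0.0013] 0.43716249963250825
```

View pics/w1.png

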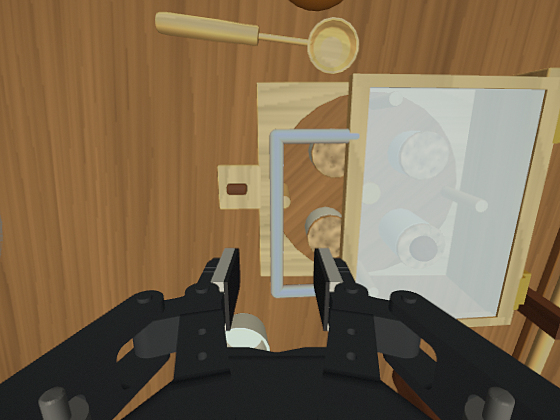

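The wrist view shows the bar at column 278, centred between the pads (about 230 and 325). I'll descend and grip.

>>> carry_out(steps=[0.001,0,0.02,0,0,0,0.44,0.001,0,0.04,0,0,0,0.44,0.001,0,0.06,0,0,0,0.44,0.001,0,0.075,0,0,0,0.44,0.001,0,0.09,0,0,0,0.44,0.001,0,0.09,0,0,0,0.44,0.001,0,0.09,0,0,0,0,0.001,0,0.09,0,0,0,0,0.001,0,0.09,0,0,0,0,0.001,0,0.09,0,0,0,0,0.001,0,0.09,0,0,0,0,0.001,0,0.09,0,0,0,0,0.001,0,0.09,0,0,0,0])

```text
time_s: 3.45
eef_pos: [0.443, 0.0768, 0.184]
eef_rot: [0.0, 0.672, 0.741, -0.0]
wrist_force: [-3.3, -3.4, 1.7]
opening: 0.094
grasp_force: 58.5
```

```bash
python3 - <<'E'
from h import *
# arc in tool axes (x=stand y, y=stand x, z=down), from lid angle .0746
o=.0746
for t in np.arange(0,1.66,.08)+o:
    print(round(t,2),round(-.205*(np.cos(t)-np.cos(o)),3),round(-.205*(np.sin(t)-np.sin(o)),3))
E
```

```text
0.07 -0.0 -0.0
0.15 0.002 -0.016
0.23 0.005 -0.032
0.31 0.009 -0.048
0.39 0.015 -0.064
0.47 0.022 -0.078
0.55 0.03 -0.093
0.63 0.039 -0.106
0.71 0.05 -0.119
0.79 0.061 -0.131
0.87 0.073 -0.142
0.95 0.086 -0.152
1.03 0.1 -0.161
1.11 0.114 -0.169
1.19 0.129 -0.175
1.27 0.145 -0.181
1.35 0.16 -0.185
1.43 0.177 -0.188
1.51 0.193 -0.189
1.59 0.209 -0.19
1.67 0.226 -0.189
```

Gripped at 58 N. I'll do the first part of the arc.

>>> carry_out(steps=[0,0.001,-0.008,0,0,0,0,0,0.002,-0.016,0,0,0,0,0,0.005,-0.032,0,0,0,0,0,0.007,-0.04,0,0,0,0,0,0.009,-0.048,0,0,0,0,0,0.015,-0.064,0,0,0,0,0,0.022,-0.078,0,0,0,0,0,0.03,-0.093,0,0,0,0,0,0.039,-0.106,0,0,0,0,0,0.05,-0.119,0,0,0,0,0,0.061,-0.131,0,0,0,0,0,0.073,-0.142,0,0,0,0,0,0.086,-0.152,0,0,0,0,0,0.1,-0.161,0,0,0,0,0,0.1,-0.161,0,0,0,0])

```text
time_s: 4.95
eef_pos: [0.544, 0.0868, 0.3505]
eef_rot: [0.002, 0.672, 0.741, 0.002]
wrist_force: [-12.6, -2.4, 20.6]
opening: 0.088
grasp_force: 61.5
```

```bash
python3 - <<'E'
from h import *
o=ctrl.get_obs(); p=np.array(o['eef_pos'])-[0,0,.054]
c,s=np.cos(V[2]),np.sin(V[2]); d=p[:2]-V[:2]; x=c*d[0]+s*d[1]; y=-s*d[0]+c*d[1]
print('stand xy',x,y,'th',np.arctan2(p[2]-.115,.11-x),np.hypot(p[2]-.115,.11-x))
a=np.arctan2(p[2]-.115,.11-x)
for t in np.arange(1.03,1.7,.04):
    print(round(t,2),round(-.205*(np.cos(t)-np.cos(1.03)),3),round(-.205*(np.sin(t)-np.sin(1.03)),3))
E
```

```text
stand xy 0.006896771039995335 0.000884347207481071 th 1.0542825285931607 0.2087736507372453
1.03 -0.0 -0.0
1.07 0.007 -0.004
1.11 0.014 -0.008
1.15 0.022 -0.011
1.19 0.029 -0.015
1.23 0.037 -0.017
1.27 0.045 -0.02
1.31 0.053 -0.022
1.35 0.061 -0.024
1.39 0.069 -0.026
1.43 0.077 -0.027
1.47 0.085 -0.028
1.51 0.093 -0.029
1.55 0.101 -0.029
1.59 0.109 -0.029
1.63 0.118 -0.029
1.67 0.126 -0.028
```

>>> carry_out(steps=[0,0.002,-0.005,0,0,0,0,0,0.008,-0.009,0,0,0,0,0,0.015,-0.013,0,0,0,0,0,0.023,-0.016,0,0,0,0,0,0.03,-0.02,0,0,0,0,0,0.038,-0.022,0,0,0,0,0,0.046,-0.025,0,0,0,0,0,0.054,-0.027,0,0,0,0,0,0.062,-0.029,0,0,0,0,0,0.07,-0.031,0,0,0,0,0,0.078,-0.032,0,0,0,0,0,0.086,-0.033,0,0,0,0,0,0.094,-0.034,0,0,0,0,0,0.102,-0.034,0,0,0,0,0,0.11,-0.034,0,0,0,0,0,0.114,-0.034,0,0,0,0,0,0.118,-0.034,0,0,0,0,0,0.12,-0.034,0,0,0,0,0,0.12,-0.034,0,0,0,0])

```text
time_s: 6.85
eef_pos: [0.6623, 0.0985, 0.3786]
eef_rot: [-0.0, 0.672, 0.741, 0.0]
wrist_force: [0.1, 1.7, 1.2]
opening: 0.087
grasp_force: 61.5
```

```bash
cat >> h.py <<'E'
def lidth():
    o=ctrl.get_obs(); p=np.array(o['eef_pos'])-[0,0,.054]
    c,s=np.cos(V[2]),np.sin(V[2]); d=p[:2]-V[:2]; x=c*d[0]+s*d[1]; y=-s*d[0]+c*d[1]
    return x,y,np.arctan2(p[2]-.115,.11-x),np.hypot(p[2]-.115,.11-x)
E
python3 - <<'E'
from h import *
print(lidth())
save('side','s2.png')
E
```

```text
(np.float64(0.1257876464199841), np.float64(0.0010397349292590088), np.float64(1.6459920705527784), np.float64(0.21015198106546412))
```

View pics/s2.png

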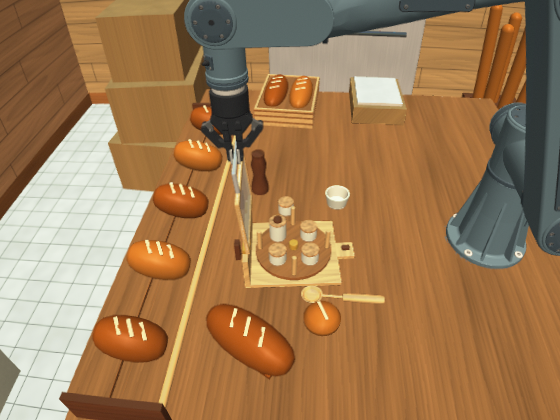

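The side view shows the lid upright at about (240,210), still held, with the tall jar near (277,226). I'll nudge it the last few mm onto the stop.

>>> carry_out(steps=[0,0.002,0,0,0,0,0,0,0.004,0,0,0,0,0,0,0.005,0,0,0,0,0,0,0.005,0,0,0,0,0])

```text
time_s: 7.3
eef_pos: [0.6636, 0.0986, 0.3785]
eef_rot: [-0.004, 0.672, 0.741, -0.004]
wrist_force: [-19.6, -0.5, 8.0]
opening: 0.089
grasp_force: 62.2
```

```bash
python3 - <<'E'
from h import *
print(lidth())
E
```

```text
(np.float64(0.12714340802747923), np.float64(0.0010711031537465956), np.float64(1.6524628521904705), np.float64(0.21015316721625554))
```

At the stop (about 20 N of resistance). I'll ease back to release the load, open, lift clear, then come forward.

>>> carry_out(steps=[0,-0.002,0,0,0,0,0,0,-0.004,0,0,0,0,0,0,-0.004,0,0,0,0,0.3,0,-0.004,0,0,0,0,0.44,0,-0.004,0,0,0,0,0.44,0,-0.004,0,0,0,0,0.44,0,-0.004,-0.02,0,0,0,0.44,0,-0.004,-0.045,0,0,0,0.44,0,-0.004,-0.075,0,0,0,0.44,0,-0.03,-0.085,0,0,0,0.44,0,-0.07,-0.085,0,0,0,0.44,0,-0.11,-0.085,0,0,0,0.44,0,-0.15,-0.085,0,0,0,0.44,0,-0.19,-0.085,0,0,0,0.44,0,-0.22,-0.085,0,0,0,0.44,0,-0.22,-0.085,0,0,0,0.44])

```text
time_s: 8.9
eef_pos: [0.4456, 0.0775, 0.4649]
eef_rot: [0.001, 0.672, 0.741, 0.001]
wrist_force: [-0.2, 0.8, 1.0]
opening: 0.438
grasp_force: 0.0
```

```bash
python3 - <<'E'
from h import *
a=save('side','s3.png'); b=save('top','t3.png')
x=np.hstack([cv2.resize(a[110:300,225:360],None,fx=3,fy=3,interpolation=2),cv2.resize(b[110:300,190:310],None,fx=3,fy=3,interpolation=2)])
cv2.imwrite('pics/c3.png',x[:,:,::-1]); print(x.shape)
for k in range(4):
    ph=A0+np.pi/4+k*np.pi/2; P=stand(V,[.088*np.cos(ph),.088*np.sin(ph),.086])
    s,t=proj(P,'side'),proj(P,'top')
    print(k,np.degrees(ph)%360,P.round(4),((s-[225,110])*3).round(),((t-[190,110])*3+[405,0]).round())
E
```

```text
(570, 765, 3)
0 178.85440009846292 [0.4495 0.0786 0.086 ] [308. 361.] [597. 437.]
1 268.8544000984629 [ 0.5439 -0.0024  0.086 ] [201. 292.] [706. 309.]
2 358.8544000984629 [0.6249 0.092  0.086 ] [ 99. 363.] [579. 205.]
3 88.85440009846292 [0.5305 0.173  0.086 ] [206. 441.] [470. 330.]
```

View pics/c3.png

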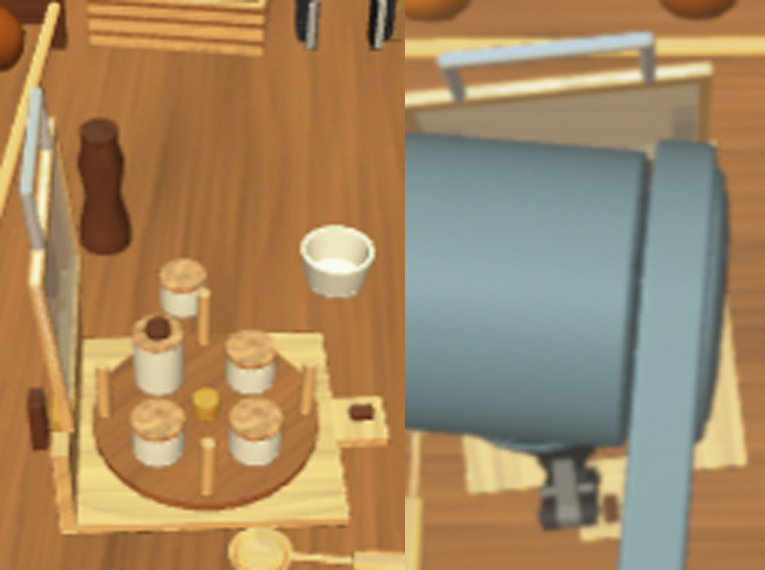

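The lid stays open. The post tops sit within 2 px of the prediction; the right-hand post's top is at (204,291). I'll move above that post.

```bash
python3 - <<'E'
from h import *
ph=A0+np.pi/4+np.pi/2
for z in (.2,.132): print(rel(stand(V,[.088*np.cos(ph),.088*np.sin(ph),z]),np.pi/2+V[2]))
E
```

```text
[-0.0886, 0.0871, 0.2649, 0.0023, 0.0004, 0.0001]
[-0.0885, 0.087, 0.3329, 0.0023, 0.0004, 0.0001]
```

>>> carry_out(steps=[-0.03,0.028,0.03,0,0,0,0.44,-0.06,0.056,0.07,0,0,0,0.44,-0.0885,0.086,0.11,0,0,0,0.44,-0.0885,0.086,0.15,0,0,0,0.44,-0.0885,0.086,0.19,0,0,0,0.44,-0.0885,0.086,0.22,0,0,0,0.44,-0.0885,0.086,0.24,0,0,0,0.44,-0.0885,0.086,0.24,0,0,0,0.44,-0.0885,0.086,0.24,0,0,0,0.44])

```text
time_s: 9.9
eef_pos: [0.543, -0.0025, 0.2237]
eef_rot: [-0.0, 0.672, 0.741, -0.0]
wrist_force: [-0.8, -0.1, 0.4]
opening: 0.439
grasp_force: 0.0
```

```bash
python3 - <<'E'
from h import *
ph=A0+np.pi/4+np.pi/2
print(rel(stand(V,[.088*np.cos(ph),.088*np.sin(ph),.132]),np.pi/2+V[2]))
save('wrist','w4.png')
E
```

```text
[-0.0001, 0.001, 0.0917, -0.0006, -0.0003, 0.0002]
```

View pics/w4.png

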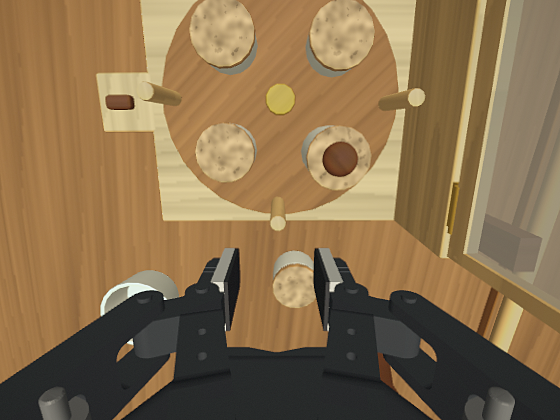

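The post top at (278,222) is centred between the pads and the spare jar lies below them. Descend and grip.

>>> carry_out(steps=[0,0.0005,0.025,0,0,0,0.44,0,0.0005,0.05,0,0,0,0.44,0,0.0005,0.07,0,0,0,0.44,0,0.0005,0.085,0,0,0,0.44,0,0.0005,0.091,0,0,0,0.44,0,0.0005,0.091,0,0,0,0.44,0,0.0005,0.091,0,0,0,0,0,0.0005,0.091,0,0,0,0,0,0.0005,0.091,0,0,0,0,0,0.0005,0.091,0,0,0,0,0,0.0005,0.091,0,0,0,0,0,0.0005,0.091,0,0,0,0,0,0.0005,0.091,0,0,0,0])

```text
time_s: 11.25
eef_pos: [0.5437, -0.0025, 0.1343]
eef_rot: [0.001, 0.672, 0.741, 0.001]
wrist_force: [-0.2, -0.3, 5.9]
opening: 0.115
grasp_force: 58.7
```

```bash
python3 - <<'E'
from h import *
print(lidth()[:2]); x0,y0=lidth()[:2]; p0=np.arctan2(y0,x0); print(np.degrees(p0),np.hypot(x0,y0))
tot=-(np.degrees(p0)%360-135)
for a in np.r_[np.arange(-4,tot,-8),tot]:
    p=p0+np.radians(a); print(round(a,1),round(.088*np.sin(p)-.088*np.sin(p0),3),round(.088*np.cos(p)-.088*np.cos(p0),3))
E
```

```text
(np.float64(-0.001993613655565673), np.float64(-0.08800086069313166))
-91.29778404881937 0.08802343993584677
-4.0 0.0 -0.006
-12.0 0.002 -0.018
-20.0 0.006 -0.03
-28.0 0.011 -0.041
-36.0 0.018 -0.051
-44.0 0.026 -0.061
-52.0 0.035 -0.069
-60.0 0.046 -0.075
-68.0 0.057 -0.08
-76.0 0.069 -0.084
-84.0 0.081 -0.086
-92.0 0.093 -0.086
-100.0 0.105 -0.084
-108.0 0.117 -0.081
-116.0 0.128 -0.076
-124.0 0.139 -0.07
-132.0 0.148 -0.062
-133.7 0.15 -0.06
```

>>> carry_out(steps=[0,0,0,0,0,0,0,0,-0.006,0,0,0,0,0,0.001,-0.012,0,0,0,0,0,0.002,-0.018,0,0,0,0,0,0.004,-0.024,0,0,0,0,0,0.006,-0.03,0,0,0,0,0,0.0085,-0.0355,0,0,0,0,0,0.011,-0.041,0,0,0,0,0,0.0145,-0.046,0,0,0,0,0,0.018,-0.051,0,0,0,0,0,0.022,-0.056,0,0,0,0,0,0.026,-0.061,0,0,0,0,0,0.0305,-0.065,0,0,0,0,0,0.035,-0.069,0,0,0,0,0,0.0405,-0.072,0,0,0,0,0,0.046,-0.075,0,0,0,0,0,0.0515,-0.078,0,0,0,0,0,0.057,-0.08,0,0,0,0,0,0.057,-0.08,0,0,0,0])

```text
invalid input
```

```bash
python3 - <<'E'
from h import *
x,y=lidth()[:2]; print(x,y,np.degrees(np.arctan2(y,x))%360,np.hypot(x,y))
E
```

```text
-0.001993613655565673 -0.08800086069313166 268.7022159511806 0.08802343993584677
```

>>> carry_out(steps=[0.0,-0.003,0,0,0,0,0,0.0,-0.006,0,0,0,0,0,0.001,-0.012,0,0,0,0,0,0.002,-0.018,0,0,0,0,0,0.004,-0.024,0,0,0,0,0,0.006,-0.03,0,0,0,0,0,0.008,-0.035,0,0,0,0,0,0.011,-0.041,0,0,0,0,0,0.014,-0.046,0,0,0,0,0,0.018,-0.051,0,0,0,0,0,0.022,-0.056,0,0,0,0,0,0.026,-0.061,0,0,0,0,0,0.026,-0.061,0,0,0,0,0])

```text
time_s: 12.55
eef_pos: [0.4801, 0.0173, 0.1342]
eef_rot: [0.001, 0.672, 0.74, 0.001]
wrist_force: [1.5, -1.9, 7.9]
opening: 0.113
grasp_force: 59.9
```

```bash
python3 - <<'E'
from h import *
x,y=lidth()[:2]; print(x,y,np.degrees(np.arctan2(y,x))%360,np.hypot(x,y))
E
```

```text
-0.06337034456951725 -0.062215144777980506 224.47297887514367 0.08880610795775491
```

>>> carry_out(steps=[0.004,-0.004,0,0,0,0,0,0.009,-0.008,0,0,0,0,0,0.014,-0.011,0,0,0,0,0,0.02,-0.014,0,0,0,0,0,0.026,-0.017,0,0,0,0,0,0.031,-0.019,0,0,0,0,0,0.037,-0.021,0,0,0,0,0,0.043,-0.023,0,0,0,0,0,0.049,-0.024,0,0,0,0,0,0.055,-0.025,0,0,0,0,0,0.061,-0.025,0,0,0,0,0,0.067,-0.025,0,0,0,0,0,0.073,-0.024,0,0,0,0,0,0.079,-0.023,0,0,0,0,0,0.085,-0.022,0,0,0,0,0,0.091,-0.02,0,0,0,0,0,0.091,-0.02,0,0,0,0,0])

```text
time_s: 14.25
eef_pos: [0.4503, 0.107, 0.134]
eef_rot: [-0.001, 0.672, 0.741, -0.0]
wrist_force: [-5.8, 2.9, 17.6]
opening: 0.116
grasp_force: 61.2
```

```bash
python3 - <<'E'
from h import *
x,y=lidth()[:2]; print(x,y,np.degrees(np.arctan2(y,x))%360,np.hypot(x,y))
g=.088*np.sqrt(.5); print(rel(stand(V,[-g,g,.1342]),np.pi/2+V[2]))
E
```

```text
-0.0843843820780178 0.03002955352884077 160.41107217388318 0.08956839857801636
[0.0322, 0.0222, -0.0002, -0.0012, -0.0006, 0.001]
```

>>> carry_out(steps=[0.005,0.002,0,0,0,0,0,0.011,0.005,0,0,0,0,0,0.016,0.008,0,0,0,0,0,0.022,0.011,0,0,0,0,0,0.026,0.015,0,0,0,0,0,0.031,0.019,0,0,0,0,0,0.033,0.022,0,0,0,0,0,0.033,0.022,0,0,0,0,0,0.033,0.022,0,0,0,0,0,0.033,0.022,0,0,0,0,0])

```text
time_s: 15.25
eef_pos: [0.4657, 0.144, 0.1339]
eef_rot: [-0.005, 0.672, 0.741, -0.001]
wrist_force: [-19.4, 13.0, 31.0]
opening: 0.11
grasp_force: 62.9
```

```bash
python3 - <<'E'
from h import *
x,y=lidth()[:2]; print(x,y,np.degrees(np.arctan2(y,x))%360,np.hypot(x,y))
a=save('side','s5.png')
cv2.imwrite('pics/c5.png',cv2.resize(a[150:300,225:365],None,fx=4,fy=4,interpolation=2)[:,:,::-1])
print((proj(stand(V,[-.058,0,.0878]),'side')-[225,150])*4, proj(stand(V,[-.058,0,.0878]),'wrist') if 0 else '')
E
```

```text
-0.06551695829296968 0.06533635875560703 135.079077740909 0.09252735595165419
[362.69961944 318.41183691]
```

View pics/c5.png

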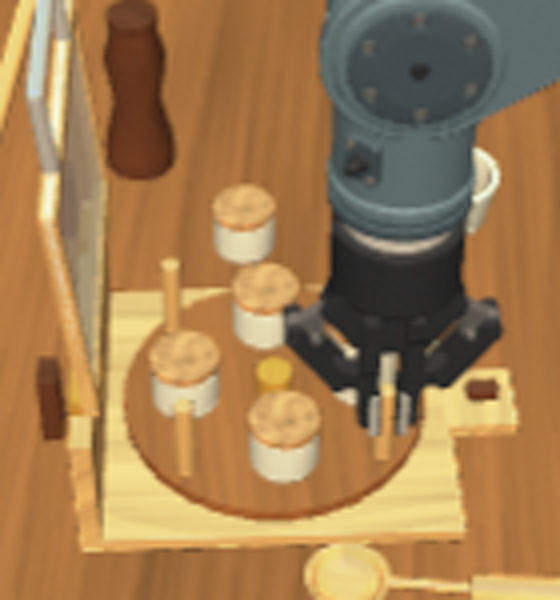

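The lid is open at the left and the tall jar is hidden behind the gripper. I can read three short lids at (267,288), (185,360) and (285,420), and post tops at (170,264), (183,406) and (389,360). I'll refit the axis and angle, using the calm view (s3) for the axis.

```bash
python3 - <<'E'
from h import *
from scipy.optimize import least_squares
def fit(obs,g):
    def f(u):
        out=[]
        for n,px,r,d,z in obs:
            ph=u[2]+np.radians(d)
            P=stand(V,[u[0]+r*np.cos(ph),u[1]+r*np.sin(ph),z]); out.append(proj(P,n)-px)
        return np.concatenate(out)
    r=least_squares(f,[0,0,g]); print(r.x[:2].round(4),np.degrees(r.x[2]).round(2),r.fun.reshape(-1,2).round(1).tolist())
S=lambda x,y:('side',((x+.5)/4-.5+225,(y+.5)/4-.5+150))
now=[(*S(267,288),.058,270-180,.064),(*S(185,360),.058,0,.064),(*S(285,420),.058,90,.064),
 (*S(170,264),.088,45,.086),(*S(183,406),.088,-45,.086),(*S(389,360),.088,-45-90,.086)]
# angle u=carousel angle; tall at 180
now[0]=(*S(267,288),.058,270,.064)
fit(now,0.)
S=lambda x,y:('side',((x+.5)/3-.5+225,(y+.5)/3-.5+110))
old=[(*S(158,412),.058,270,.064),(*S(249,349),.058,90,.064),(*S(255,415),.058,0,.064),
 (*S(204,291),.088,135,.086),(*S(309,368),.088,45,.086),(*S(103,368),.088,225,.086),(*S(207,441),.088,315,.086)]
fit(old,2.336)
E
```

```text
[0.     0.0218] -18.74 [[7.9, 5.7], [0.5, -1.5], [-9.5, 5.1], [-5.9, 33.8], [6.7, -35.6], [1.4, -14.5]]
[-0.0009  0.0002] 133.24 [[-0.5, 1.7], [0.8, -0.6], [0.0, 0.6], [0.1, 0.6], [0.2, -1.7], [-0.6, -1.4], [-0.1, 0.5]]
```

```bash
python3 - <<'E'
from h import *
from scipy.optimize import least_squares
S=lambda x,y:((x+.5)/4-.5+225,(y+.5)/4-.5+150)
now=[(S(267,288),.058,270,.064),(S(185,360),.058,0,.064),(S(285,420),.058,90,.064),
 (S(170,264),.088,-45,.086),(S(183,406),.088,45,.086),(S(389,360),.088,135,.086)]
def f(u): return np.concatenate([proj(stand(V,[u[0]+r*np.cos(u[2]+np.radians(d)),u[1]+r*np.sin(u[2]+np.radians(d)),z]),'side')-px for px,r,d,z in now])
r=least_squares(f,[0,0,0]); print(r.x[:2].round(4),np.degrees(r.x[2]),r.fun.reshape(-1,2).round(1).tolist())
E
```

```text
[-0.001  -0.0036] 6.896708447452996 [[-1.8, -1.5], [-0.2, -1.4], [1.0, -2.2], [-1.2, 0.0], [1.5, -0.4], [0.4, 5.1]]
```

```bash
python3 - <<'E'
from h import *
from scipy.optimize import least_squares
S=lambda x,y:((x+.5)/4-.5+225,(y+.5)/4-.5+150)
now=[(S(267,288),.058,270,.064),(S(185,360),.058,0,.064),(S(285,420),.058,90,.064),
 (S(170,264),.088,-45,.086),(S(183,406),.088,45,.086)]
def f(u): return np.concatenate([proj(stand(V,[u[0]+r*np.cos(u[2]+np.radians(d)),u[1]+r*np.sin(u[2]+np.radians(d)),z]),'side')-px for px,r,d,z in now])
r=least_squares(f,[0,0,0]); print(r.x[:2].round(4),np.degrees(r.x[2]),r.fun.reshape(-1,2).round(1).tolist())
r2=least_squares(lambda a:f([-.0009,.0002,a[0]]),[0]); print(np.degrees(r2.x))
u=[-.0009,.0002,r2.x[0]]
for d in(135,):
  for z in (.086,.024): print((proj(stand(V,[u[0]+.088*np.cos(u[2]+np.radians(d)),u[1]+.088*np.sin(u[2]+np.radians(d)),z]),'side')-[225,150])*4)
a=cv2.imread('pics/s5.png')[215:275,300:340]
b=cv2.imread('pics/s5.png')[205:275,255:340]
cv2.imwrite('pics/c6.png',cv2.resize(b,None,fx=8,fy=8,interpolation=2))
E
```

```text
[-0.0016  0.0024] 3.4008979197059213 [[-0.2, 0.0], [-0.1, -0.7], [-0.1, -0.2], [0.3, 0.5], [0.0, 0.4]]
[4.05129998]
[385.53236316 387.79203852]
[380.54128069 453.44927792]
```

View pics/c6.png

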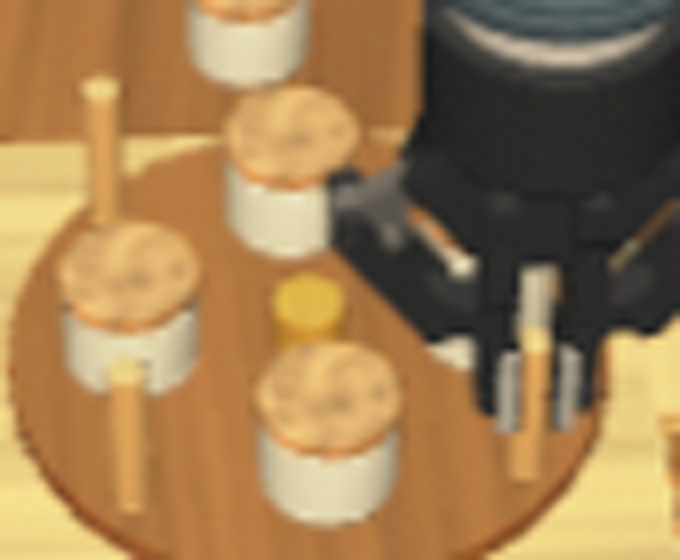

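The enlarged view shows the gripped post's top at (535,335), still between the pads. The turntable is 2–4° short and the grip is loaded radially, so I'll make a small correction that also relieves that load.

>>> carry_out(steps=[0.002,0,0,0,0,0,0,0.004,0,0,0,0,0,0,0.005,0.001,0,0,0,0,0,0.005,0.001,0,0,0,0,0,0.005,0.001,0,0,0,0,0,0.005,0.001,0,0,0,0,0])

```text
time_s: 15.9
eef_pos: [0.468, 0.1481, 0.134]
eef_rot: [-0.003, 0.672, 0.741, -0.0]
wrist_force: [-11.9, 9.4, 22.0]
opening: 0.116
grasp_force: 61.7
```

```bash
python3 - <<'E'
from h import *
from scipy.optimize import least_squares
x,y=lidth()[:2]; print(x,y,np.degrees(np.arctan2(y,x))%360,np.hypot(x,y))
a=save('side','s7.png'); o=cv2.imread('pics/s5.png')
# track features from s5 by template matching
S=lambda x,y:np.array(((x+.5)/4-.5+225,(y+.5)/4-.5+150))
n=a[:,:,::-1].copy()
pts=[(S(267,288),.058,270,.064),(S(185,360),.058,0,.064),(S(285,420),.058,90,.064),(S(170,264),.088,-45,.086),(S(183,406),.088,45,.086)]
now=[]
for p,r,d,z in pts:
    q,st,e=cv2.calcOpticalFlowPyrLK(cv2.cvtColor(o,6),cv2.cvtColor(n,6),np.float32([[p]]),None,winSize=(15,15))
    now.append((q[0,0],r,d,z)); print((q[0,0]-p).round(1),e.ravel())
def f(u): return np.concatenate([proj(stand(V,[u[0]+r*np.cos(u[2]+np.radians(d)),u[1]+r*np.sin(u[2]+np.radians(d)),z]),'side')-px for px,r,d,z in now])
r=least_squares(f,[0,0,0]); print(r.x[:2],np.degrees(r.x[2]))
E
```

```text
-0.06283985958158658 0.0691937120949257 132.2448802718527 0.09346987614043888
[0.4 0.2] [8.115278]
[-0.1 -0.9] [2.5990279]
[-1.2  0.1] [2.2520833]
[ 1.1 -0.3] [3.4870834]
[-0.4 -0.9] [5.88375]
[-0.00157336  0.00237363] 1.5059860622396717
```

The carousel is now within about 2° of target (roughly 2 mm at the tall jar), still and gripped with about 60 N. Handing in.

```bash
python3 -c "
from bench import ctrl
print(ctrl.hand_in())"
```

```text
the job is handed in; nothing more can be done
None
```

I handed the job in at about 16 s; no verdict came back. The lid is open against its stop, and by my measurements the tall jar is within about 2–3 mm of the front spot, with the turntable held still by a post at about 60 N.

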